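# Set the tube reader's sliding leg to its length ring and lock it

## Robot

A 6-joint arm with a two-finger parallel gripper is mounted at the origin on the work surface. World frame = base frame: x ahead of the robot, y to its left, z up, the work surface at z = 0. Lengths are in m, angles in degrees, forces in N, time in s.
With the tool pointing down it reaches from about 0.35 to 0.8 m from the base axis. Payload 7.3 kg.
Tool frame: the origin (TCP) lies between the finger pads; the fingertips stand tcp_to_tips ahead of it and the grasp point (between the pads) lies 5 mm behind it (tcp_to_tips is the distance from the TCP to the fingertips, in m); z points along the fingers, y is the direction in which the jaws open and shut (so a half turn about z gives the same grasp; the last joint's range is limited). The gripper opens to 85 mm and grips with 20 to 120 N. Pads are 22 mm wide; open, the fingers measure 114 mm over their backs; the gripper's body (76 mm by 85 mm) begins 54 mm behind the grasp point. The pads swing forward as they close: fully open they stand 13 mm farther back than shut.
Start: joints at [61.765, 19.595, 87.324, -0, 73.075, -8.365], TCP at [0.178, 0.494, 0.245] pointing down, gripper open.
Joint ranges: [-145.02, 145.02], [-44.19, 115.74], [2.07, 154.8], [-57.11, 237.11], [16.16, 152.29], [-177.93, 177.93]. Speed limits (degrees/s): [147.25, 147.25, 180, 180, 180, 180].

## Interface

Orientations are given as a 3x3 rotation matrix whose columns are the frame's x, y, z axes.
In Python, from station import get_obs, read_camera, job_done, tcp_to_tips gives the robot as it stands. The module is installed in compiled form; this text tells all that it offers.
- The arm moves only by the tool step_arm, never from a script. Its argument "plan" is a list of rows, each a list of 7 numbers: the shift along the tool's x, y, z in cm, then the turn, a rotation vector about the tool's x, y, z in degrees, then the opening, from 0 (shut) to 1 (fully open). A call has 1 to 10 rows; each row is the pose to reach, as a shift and turn from the pose measured when the call began, along the tool's axes at that moment; what a row does not reach only later rows make up. A row lasts 1/12 s, in which the tool goes at most 41.7 mm and 7.16 degrees, less where a joint would pass 70% of its speed; a pose out of reach is approached as far as the arm can. A call with a gripper value outside its range is refused whole. The fingers move at their own pace and stop on an object; "newtons" is the grip in N (left out, the last holds). Time passes only in rows, so rows that repeat a pose let the fingers close. It gives the time, the measured TCP pose, the force and the opening at its end, in the units of the state.
- get_obs(): the state, without advancing time (a new reading comes with each control period).
- read_camera(name): name is "scene" or "top" or "wrist"; returns a dict with "frame" (384x512x3 uint8, red, green, blue), "intrinsics" (3x3 intrinsics, pixels), "k1" (the pictures are not rectified: a ray, as slopes to the right and down, at radius r is drawn at 1 + k1 r^2 times it, then the intrinsics apply), "view" (4x4, takes a point from world to camera coordinates). Camera axes: x right, y down, z forward; pixel columns grow to the right and rows downward; lengths in m; the calibration is good to about 2 mm. A picture is of the moment at which its call begins. There is no depth.
- job_done(): hands the job in, once; it reports no verdict.
The state is a dict: "time_s": time; "joint_pos": joint angles; "qvel": joint speeds; "joint_efforts": joint torques, N m; "tcp_pos": TCP position; "tcp_rot": TCP orientation; "force": force on the tool from outside, world axes, zero at the start; "wrist_torque": the same for the moment, N m; "width": finger opening in m.
Only numpy, scipy, OpenCV 4.12 (cv2) and the standard library are available. Lean on these libraries where they do the work, as an engineer would, in place of code of your own. Each camera call takes 0.05 s, during which the arm holds its last target.

## Task

The overhead tube reader at the check-in table has slid down its boom. Draw its sliding leg out until the leg's mouth is level with the outer edge of the ring engraved on the rod, and hold it there while you squeeze the cam lever fully closed against the leg; do not close the lever with the leg anywhere else. Leave the tube racks and the sanitizer bottle where they stand, and finish still holding on: one finger on the leg's bare tube, the other on the closed lever, pinched together with the leg at the ring.

Things in the scene. Friction and masses are not known exactly. Their poses are not given: they have to be found in the camera images.
- stand: fixed stand of the overhead tube reader; origin under its column. Grey base plate 210 x 170 x 14 mm, column with black clamp to 218 mm, clamp knob on the side away from the lever. x: level, the boom's heading seen from above; y: level, towards the lever's side; z: up. The boom rises outwards by 15 degrees
- boom_root (a point): point on the boom's axis at the outer face of the black knuckle clamp (38 mm diameter), 198 mm above the table, where the bare steel rod (16 mm diameter) comes out
- ring (a point): outer edge of the length ring, a dark band 6 mm wide engraved round the rod, as a point on the boom's axis 110 mm from boom_root. Fixed on the rod, hidden inside the leg until the leg is drawn out; the leg is at its length when leg_mouth is level with this point and the whole band just shows
- leg_mouth (a point): centre of the sliding leg's mouth, on the boom's axis, the end towards the column. The leg is an aluminium tube (22 mm diameter) that slides on the rod; from the mouth outwards: black lock collar 34 mm long and 33 mm diameter, 40 mm of bare tube, white reader head, end cap
- leg_grip (a point): middle of the bare part of the leg's tube between collar and head, on the axis, 54 mm from the mouth; here fingers fit astride the tube (40 mm free along it; the racks below stand at least 70 mm lower)
- head_face (a point): point where the boom's axis meets the upright near face of the head, 74 mm from the mouth. The head is level, 116 mm wide (58 mm each side), 60 mm long, from 14 mm above this point to 46 mm below it (saddle on top, 40 mm wide, to 22 mm above; lens to 58 mm below). Fingers opened round the tube bear on this face when moved outwards and carry the leg along
- leg_end (a point): centre of the outer end of the leg's end cap, on the axis, 154 mm from the mouth
- lever_tip (a point): tip of the cam lever, mid section: steel bar 6 mm thick, 18 mm high, 56 mm long from its pivot on the collar (14 mm out from the mouth, 17 mm to the side of the axis), swinging in the boom's sloping plane. Shut, it lies along the tube, outer face 20 mm from the axis, tube and lever together 31 mm across; open, it sticks out sideways, up to 52 mm from the axis
- leg (a joint): how far the leg is drawn out, m: 0 fully in, 0.100 with its mouth level with the ring's outer edge, 0.130 at the far stop. The leg with head weighs about 0.6 kg and slides back in by its own weight when let go while the lever is open; 2 to 4 N draw it out
- cam_lever (a joint): angle of the cam lever, rad: 0 fully closed, 0.65 wide open; it stays where it is left, moves with 2 to 4 N at its tip, and below 0.3 rad its cam clamps the leg to the rod harder and harder
- rack_a: white tube rack 134 x 110 mm with grey-capped tubes, 100 mm high, standing under the reader; origin under its centre; bystander
- rack_b: white tube rack 158 x 86 mm with grey-capped tubes, 100 mm high; origin under its centre; bystander
- sanitizer: clear pump bottle, 60 mm diameter, 160 mm high; origin under its centre; bystander

How it is judged:
By the outcome, as a careful person would: the job done as asked, in the order asked, and still so for the second after the job is handed in, while the arm keeps its last pose, push and grip.
It also fails if it takes over 32 s, if anything falls off the work surface, if the arm or the gripper's body presses on something with over 40 N, if the wrist force passes 120 N, or if a joint passes its speed limit or range.

## Working session

There is one attempt and no reset: what is moved stays moved. The work goes in short steps, Python scripts to look and compute and a tool call to move; the robot and the scene stay as the last step left them, time stands still between calls to the robot, and variables do not carry over. Pictures are saved under pics/ and viewed, and the job is handed in when it is done.

Besides the shell and the picture viewer there is one more tool, called after "Request:" as name(argument=value, ...) on one line, values as JSON. step_arm: Moves the arm, as the interface text tells. Its arguments: {"type":"object","properties":{"plan":{"type":"array"},"newtons":{"type":"number"}},"required":["plan"]}

```bash
mkdir -p pics; ls
python3 - <<'E'
from station import *
import cv2
o=get_obs();print(o, tcp_to_tips)
for n in ["scene","top","wrist"]:
    c=read_camera(n);cv2.imwrite(f"pics/{n}0.png",cv2.cvtColor(c["frame"],cv2.COLOR_RGB2BGR))
    print(n,c["intrinsics"].tolist(),c["k1"],c["view"].round(4).tolist())
E
```

```text
pics
{'time_s': 0.0, 'joint_pos': array([ 6.17646680e+01,  1.96380688e+01,  8.73781944e+01,  6.01704390e-04,
        7.30747709e+01, -8.36588314e+00]), 'qvel': array([-0.12575623,  0.02816271,  0.02094201, -0.0235021 , -0.13532303,
        0.02632885]), 'joint_efforts': array([-5.22344169e-05, -4.33671212e+01, -2.46017718e+01, -2.81875600e-05,
        7.71218649e-03, -6.52427343e-05]), 'tcp_pos': array([0.17823355, 0.49340895, 0.24460529]), 'tcp_rot': array([[-9.40468357e-01,  3.39880408e-01, -7.60523838e-04],
       [ 3.39881174e-01,  9.40467353e-01, -1.39503671e-03],
       [ 2.41102193e-04, -1.57047562e-03, -9.99998738e-01]]), 'force': array([-0.10190143, -0.77899648,  0.10117892]), 'wrist_torque': array([ 0.05306609, -0.01895162, -0.00622739]), 'width': 0.08583471106237063} 0.014
scene [[408.7608584178256, 0.0, 258.6580250186069], [0.0, 408.7608584178256, 189.75411565293942], [0.0, 0.0, 1.0]] -0.030946388146367007 [[0.5913, 0.8064, 0.004, -0.3124], [0.4359, -0.3155, -0.8429, -0.1063], [-0.6785, 0.5001, -0.5381, 1.6229], [0.0, 0.0, 0.0, 1.0]]
top [[454.5755930813226, 0.0, 251.44230596883878], [0.0, 454.5755930813226, 182.74786648096767], [0.0, 0.0, 1.0]] 0.00018311614526473333 [[-0.0112, -0.9999, 0.0064, -0.0235], [-0.974, 0.0095, -0.2262, 0.5792], [0.2261, -0.0087, -0.9741, 1.2855], [0.0, 0.0, 0.0, 1.0]]
wrist [[292.7054337367727, 0.0, 252.92616256600152], [0.0, 292.7054337367727, 194.00447266574847], [0.0, 0.0, 1.0]] -0.009882693092763014 [[0.3391, 0.9407, -0.0026, -0.5234], [0.9087, -0.3269, 0.2597, -0.0339], [0.2434, -0.0904, -0.9657, 0.3781], [0.0, 0.0, 0.0, 1.0]]
```

View pics/scene0.png

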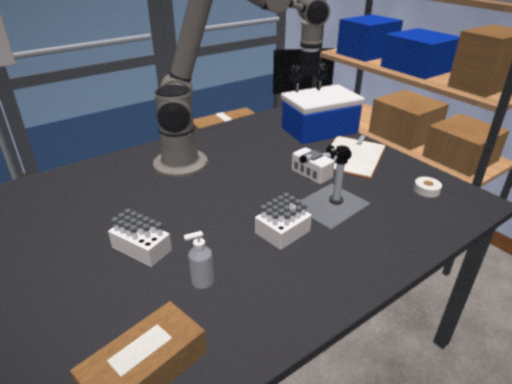

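View pics/top0.png

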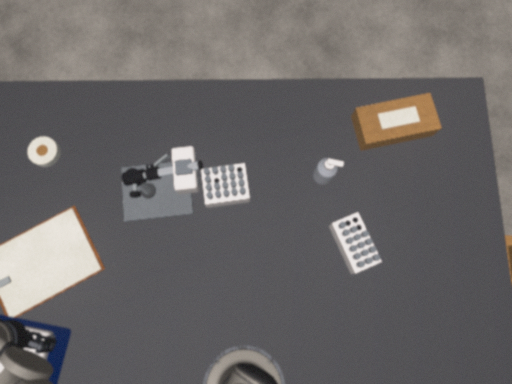

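View pics/wrist0.png

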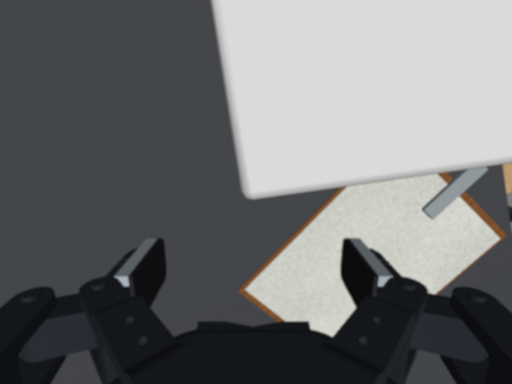

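Run:
```python
import cv2
i=cv2.imread("pics/top0.png");cv2.imwrite("pics/top0c.png",cv2.resize(i[120:300,120:330],None,fx=3.5,fy=3.3,interpolation=cv2.INTER_CUBIC))
i=cv2.imread("pics/scene0.png");cv2.imwrite("pics/scene0c.png",cv2.resize(i[120:270,190:390],None,fx=4,fy=4,interpolation=cv2.INTER_CUBIC))
```

```text
(no output)
```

View pics/top0c.png

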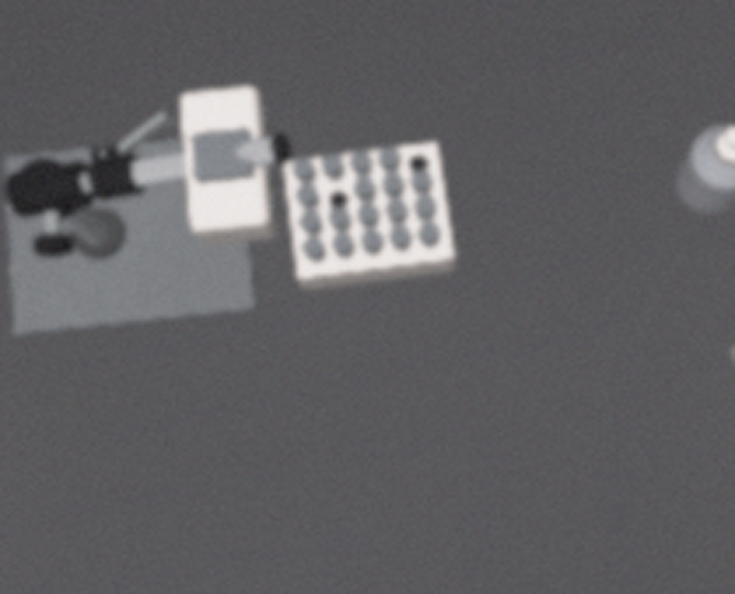

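View pics/scene0c.png

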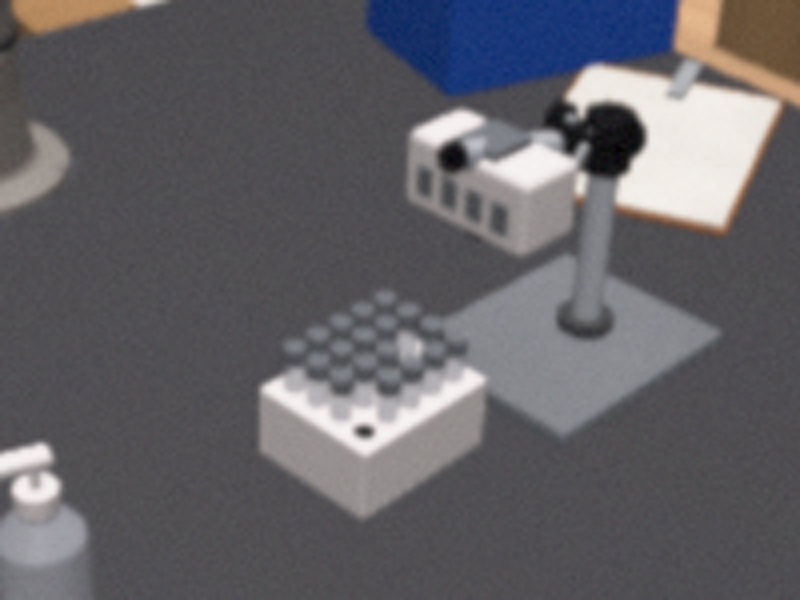

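```bash
cat > h.py <<'E'
import numpy as np,cv2
from scipy.optimize import least_squares
from station import *
def shot(n,f,crop=None,s=1):
    c=read_camera(n);i=cv2.cvtColor(c["frame"],cv2.COLOR_RGB2BGR);
    if crop:
        x0,y0,x1,y1=crop;i=cv2.resize(i[y0:y1,x0:x1],None,fx=s,fy=s,interpolation=cv2.INTER_CUBIC)
    cv2.imwrite("pics/"+f+".png",i);np.savez(f"pics/{f}.npz",K=c["intrinsics"],k1=c["k1"],V=c["view"]);return c
def proj(P,K,k1,V):
    q=(V[:3,:3]@np.atleast_2d(P).T).T+V[:3,3];s=q[:,:2]/q[:,2:]
    s=s*(1+k1*(s**2).sum(1,keepdims=True));return s*[K[0,0],K[1,1]]+[K[0,2],K[1,2]]
def ray(uv,K,k1,V):
    d=((np.array(uv,float)-[K[0,2],K[1,2]])/[K[0,0],K[1,1]]);s=d.copy()
    for _ in range(9): s=d/(1+k1*(s**2).sum())
    R=V[:3,:3];v=R.T@np.r_[s,1];return -R.T@V[:3,3],v/np.linalg.norm(v)
def tri(obs): # list of (uv,cam)
    A=np.zeros((3,3));b=np.zeros(3);rs=[ray(u,*c) for u,c in obs]
    for o,d in rs:
        M=np.eye(3)-np.outer(d,d);A+=M;b+=M@o
    p=np.linalg.solve(A,b);return p,[np.linalg.norm((np.eye(3)-np.outer(d,d))@(p-o)) for o,d in rs]
def frame(yaw,slope=15):
    y=np.radians(yaw);s=np.radians(slope)
    X=np.array([np.cos(y),np.sin(y),0]);Y=np.array([-np.sin(y),np.cos(y),0]);Z=np.array([0,0,1.])
    B=np.cos(s)*X+np.sin(s)*Z;return X,Y,Z,B
def pts(p,d):
    # p root xyz,yaw ; returns named points
    X,Y,Z,B=frame(p[3]);r=np.array(p[:3]);m=r+B*(.010+d);hf=m+.074*B
    D=dict(root=r,mouth=m,ring=r+.11*B,grip=m+.054*B,face=hf,end=m+.154*B,cend=m+.034*B)
    for n,a,b in(("li",0,58),("lo",60,58),("ro",60,-58),("ri",0,-58)): D["h"+n]=hf+X*a/1e3+Y*b/1e3+.014*Z
    return D
E
cat > m1.py <<'E'
from h import *
cams={}
for n in("top","scene"):
    c=read_camera(n);cams[n]=(c["intrinsics"],c["k1"],c["view"])
T=lambda u,v:((u+.5)/3.5-.5+120,(v+.5)/3.3-.5+120)
S=lambda u,v:((u+.5)/4-.5+190,(v+.5)/4-.5+120)
ob=[("end","top",T(288,147)),("end","scene",S(453,156)),
("hli","top",T(180,95)),("hlo","top",T(258,87)),("hro","top",T(268,228)),("hri","top",T(192,235)),
("hro","scene",S(410,132)),("hlo","scene",S(518,190)),("hli","scene",S(575,160)),("hri","scene",S(462,110)),("mouth","top",T(96,178)),("cend","top",T(136,171))]
for n in("end","hli","hlo","hro","hri"):
    print(n,tri([(u,cams[c]) for k,c,u in ob if k==n]))
def f(p):
    D=pts(p,p[4]);return np.r_[np.concatenate([proj(D[k],*cams[c])[0]-u for k,c,u in ob]),(p[2]-.198)*1000]
r=least_squares(f,[.5,.3,.198,-90,0],x_scale=[.1,.1,.1,30,.1]);print(r.x.round(4));print(r.fun.round(1))
for k,v in pts(r.x,r.x[4]).items():print(k,v.round(4))
E
python3 m1.py
```

```text
end (array([0.59055373, 0.102636  , 0.24337822]), [np.float64(0.0032148762518683627), np.float64(0.003214876251868483)])
hli (array([0.63488071, 0.18301366, 0.23495869]), [np.float64(0.0002988643752537545), np.float64(0.00029886437525381893)])
hlo (array([0.64088059, 0.12376884, 0.23314686]), [np.float64(0.0007943858361177142), np.float64(0.0007943858361176185)])
hro (array([0.52778063, 0.11755801, 0.23144079]), [np.float64(0.0028961439801279522), np.float64(0.0028961439801280424)])
hri (array([0.52268697, 0.17345954, 0.23097969]), [np.float64(0.0026211369406876875), np.float64(0.002621136940687692)])
[ 5.73800e-01  2.59600e-01  1.98000e-01 -8.53159e+01 -6.00000e-04]
[-0.8  1.  -2.2  0.7 -0.4 -1.1  0.  -0.7  0.1 -0.7 -1.4 -0.8 -1.7 -0.2
  1.   0.1  0.9  0.8 -0.5 -0.7  0.1  0.4  0.4  0.6 -0. ]
root [0.5738 0.2596 0.198 ]
mouth [0.5745 0.2506 0.2004]
ring [0.5825 0.1537 0.2265]
grip [0.5788 0.1986 0.2144]
face [0.5804 0.1793 0.2196]
end [0.5867 0.1023 0.2403]
cend [0.5772 0.2178 0.2092]
hli [0.6382 0.1841 0.2336]
hlo [0.6431 0.1243 0.2336]
hro [0.5275 0.1148 0.2336]
hri [0.5226 0.1746 0.2336]
```

```bash
cat >> h.py <<'E'
def goal(P,yaw,flip=0):
    """shift cm in tool axes, and rotvec deg, to bring TCP to P, tool z down, tool y along stand Y"""
    from scipy.spatial.transform import Rotation as Ro
    o=get_obs();R=o["tcp_rot"];X,Y,Z,B=frame(yaw)
    y=-Y if flip else Y; G=np.c_[np.cross(y,-Z),y,-Z]
    return (R.T@(np.array(P)-o["tcp_pos"])*100).round(2),np.degrees(Ro.from_matrix(R.T@G).as_rotvec()).round(2)
E
python3 - <<'E'
from h import *
o=get_obs();c=read_camera("wrist");V=c["view"];R=o["tcp_rot"]
print("cam in tool",R.T@(-V[:3,:3].T@V[:3,3]-o["tcp_pos"]),"axes",(R.T@V[:3,:3].T).round(3).tolist())
print(goal([.597,.215,.34],-85.3),o["tcp_rot"].T@[0,0,.09])
E
```

```text
cam in tool [ 0.06583086 -0.00048601 -0.12783573] axes [[0.001, -0.966, -0.26], [1.0, 0.001, -0.001], [0.001, -0.26, 0.966]]
(array([-48.84, -11.98,  -9.49]), array([-2.000e-02,  1.000e-02,  6.543e+01])) [ 5.77371024e-06 -6.09312564e-05 -8.99999792e-02]
```

Request:
step_arm(plan=[[0, 0, -4, 0, 0, 0, 1], [-4, -1, -8, 0, 0, 7, 1], [-8, -2, -9.5, 0, 0, 14, 1], [-12, -3, -9.5, 0, 0, 21, 1], [-16, -4, -9.5, 0, 0, 28, 1], [-20, -5, -9.5, 0, 0, 35, 1], [-24, -6, -9.5, 0, 0, 42, 1], [-28, -7, -9.5, 0, 0, 49, 1], [-32, -8, -9.5, 0, 0, 56, 1], [-36, -9, -9.5, 0, 0, 62, 1]])

```text
time_s: 1.13
tcp_pos: [0.4774, 0.2922, 0.3402]
tcp_rot: [[-0.135, 0.991, -0.0], [0.991, 0.135, -0.0], [-0.0, -0.0, -1.0]]
force: [0.6, 1.7, 0.5]
width: 0.0852
```

Run:
```python
from h import *
o=get_obs();print(o["tcp_pos"],o["joint_pos"].round(1),o["time_s"]);print(goal([.597,.215,.34],-85.3))
```

```text
[0.47735082 0.29217742 0.34018681] [23.6 20.4 71.3 -0.  88.3 15.9] 1.1333
(array([-9.27, 10.81,  0.02]), array([-0.01,  0.01,  3.08]))
```

Request:
step_arm(plan=[[-2.5, 3, 0, 0, 0, 3, 1], [-5, 6, 0, 0, 0, 3.1, 1], [-7.5, 8.5, 0, 0, 0, 3.1, 1], [-9.3, 10.8, 0, 0, 0, 3.1, 1], [-9.3, 10.8, 0, 0, 0, 3.1, 1]])

```text
time_s: 1.55
tcp_pos: [0.6007, 0.2106, 0.3382]
tcp_rot: [[-0.076, 0.997, -0.001], [0.997, 0.076, -0.002], [-0.002, -0.001, -1.0]]
force: [-0.3, 0.1, -1.1]
width: 0.0853
```

Run:
```python
from h import *
shot("wrist","w1",(0,0,512,384),1.5)
o=get_obs();print(o["tcp_pos"],o["tcp_rot"].round(3).tolist(),o["time_s"])
```

```text
[0.59872863 0.21249245 0.33853527] [[-0.078, 0.997, -0.002], [0.997, 0.078, -0.001], [-0.001, -0.002, -1.0]] 1.6
```

View pics/w1.png

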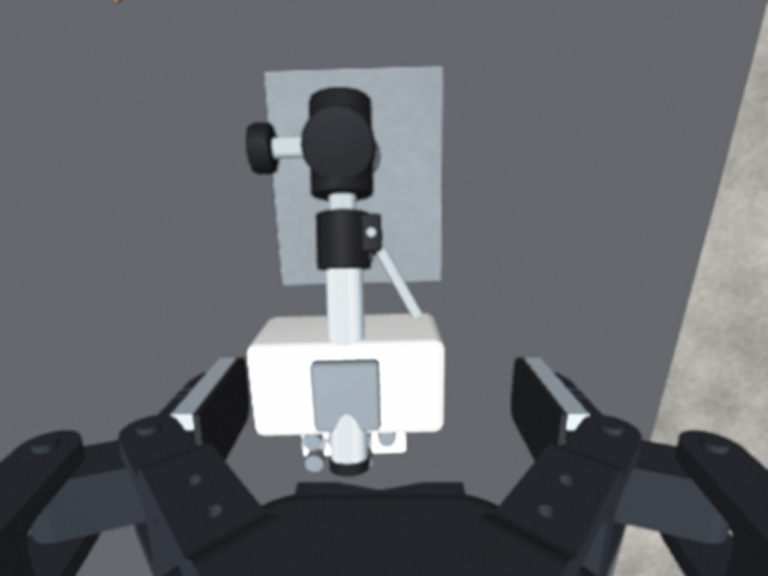

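```bash
cat > m2.py <<'E'
from h import *
z=np.load("pics/w1.npz");w=(z["K"],float(z["k1"]),z["V"])
W=lambda u,v:((u+.5)/1.5-.5,(v+.5)/1.5-.5)
src=open("m1.py").read().split("for n in(\"end\"")[0];exec(src)
cams["w"]=w
ob=ob+3*[("hri","w",W(249,346)),("hli","w",W(443,340)),("hlo","w",W(443,432)),("hro","w",W(255,435)),("mouth","w",W(342,212)),("cend","w",W(344,267)),("cend","w",W(344,267))]
for n in("hli","hlo","hro","hri","mouth","cend"):
    print(n,*tri([(u,cams[c]) for k,c,u in ob if k==n and c!="scene" or k==n and n[0]=="h"]))
def f(p):
    D=pts(p,p[4]);return np.concatenate([proj(D[k],*cams[c])[0]-u for k,c,u in ob])
r=least_squares(f,[.5,.3,.198,-90,0],x_scale=[.1,.1,.1,30,.1],loss="soft_l1");print(r.x.round(4));print(r.fun.round(1)[:38])
for k,v in pts(r.x,r.x[4]).items():print(k,v.round(4))
X,Y,Z,B=frame(r.x[3]);D=pts(r.x,r.x[4])
o,d=ray(W(418,315),*w)
# lever tip: in boom plane (span B,Y) through mouth
n=np.cross(B,Y);t=((D["mouth"]-o)@n)/(d@n);P=o+t*d-D["mouth"];print("lever tip B,Y",P@B,P@Y)
E
python3 m2.py
```

```text
hli [0.63683568 0.1855252  0.2329206 ] [np.float64(0.0027076056707570225), np.float64(0.003294451695651903), np.float64(0.0017821121621937627), np.float64(0.0017821121621937627), np.float64(0.0017821121621937627)]
hlo [0.64370008 0.12555482 0.23130006] [np.float64(0.0018304592600669027), np.float64(0.004361793138693433), np.float64(0.001967518540844492), np.float64(0.001967518540844492), np.float64(0.001967518540844492)]
hro [0.53032674 0.11631933 0.23193381] [np.float64(0.004450199895391709), np.float64(0.0025428354739672463), np.float64(0.0011600488304866), np.float64(0.0011600488304866), np.float64(0.0011600488304866)]
hri [0.52572647 0.17304607 0.22995028] [np.float64(0.004578758930334826), np.float64(0.002854567121024197), np.float64(0.001599150942369912), np.float64(0.001599150942369912), np.float64(0.001599150942369912)]
mouth [0.57475597 0.25100455 0.2024082 ] [np.float64(0.0006014536806360624), np.float64(0.00020048456021205924), np.float64(0.00020048456021205924), np.float64(0.00020048456021205924)]
cend [0.5782462  0.21938297 0.20927448] [np.float64(0.0008804532260012232), np.float64(0.00014674220433358052), np.float64(0.00014674220433358052), np.float64(0.00014674220433358052), np.float64(0.00014674220433358052), np.float64(0.00014674220433358052), np.float64(0.00014674220433358052)]
[  0.557    0.4174   0.1512 -84.0382   0.1636]
[-0.7  0.3 -1.4  2.5 -0.7 -1.1 -0.4 -1.1  0.6 -1.5 -0.7 -1.  -1.4  1.5
  2.   1.6  1.5  2.2 -0.5  0.9  0.5  0.8  0.6  0.8 -3.5 -0.9  0.9 -0.1
  0.1 -0.4 -0.4  0.3  0.3 -0.1 -0.   0.6 -0.   0.6]
root [0.557  0.4174 0.1512]
mouth [0.5744 0.2507 0.1961]
ring [0.568  0.3117 0.1797]
grip [0.5798 0.1988 0.2101]
face [0.5818 0.1796 0.2153]
end [0.5899 0.1027 0.236 ]
cend [0.5778 0.218  0.2049]
hli [0.6395 0.1856 0.2293]
hlo [0.6458 0.1259 0.2293]
hro [0.5304 0.1139 0.2293]
hri [0.5242 0.1735 0.2293]
lever tip B,Y 0.0637757648916508 0.044226639497516484
```

Run:
```python
from h import *
print(goal([.597,.201,.202],-84.7))
```

```text
(array([-1.37, -0.06, 13.77]), array([-0.08, -0.  , -0.65]))
```

Request:
step_arm(plan=[[-1, 0, 2, 0, 0, -0.6, 1], [-1.4, 0, 4, 0, 0, -0.6, 1], [-1.4, 0, 6, 0, 0, -0.6, 1], [-1.4, 0, 8, 0, 0, -0.6, 1], [-1.4, 0, 9, 0, 0, -0.6, 1], [-1.4, 0, 9.5, 0, 0, -0.6, 1], [-1.4, 0, 9.5, 0, 0, -0.6, 1]])

```text
time_s: 2.28
tcp_pos: [0.5968, 0.2016, 0.2444]
tcp_rot: [[-0.093, 0.996, -0.003], [0.996, 0.093, -0.0], [0.0, -0.003, -1.0]]
force: [-0.6, -0.5, -0.0]
width: 0.085
```

Run:
```python
from h import *
shot("wrist","w2",(0,0,512,384),1.5)
o=get_obs();print(o["tcp_pos"],o["force"],o["time_s"]);print(goal([.597,.201,.202],-84.7))
```

```text
[0.59742979 0.20146543 0.24543328] [-1.35162387  0.01233684  0.50140664] 2.3333
(array([-0.04, -0.04,  4.34]), array([-0.04, -0.01,  0.01]))
```

View pics/w2.png

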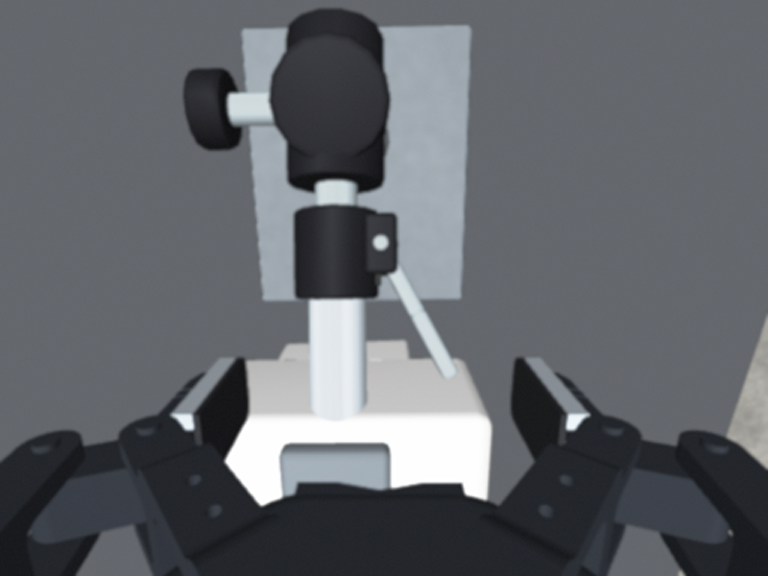

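Request:
step_arm(plan=[[0, 0, 1.2, 0, 0, 0, 1], [0, 0, 2.4, 0, 0, 0, 1], [0, 0, 3.4, 0, 0, 0, 1], [0, 0, 4.3, 0, 0, 0, 1], [0, 0, 4.3, 0, 0, 0, 1], [0, 0, 4.3, 0, 0, 0, 1]])

```text
time_s: 2.83
tcp_pos: [0.5974, 0.2015, 0.2025]
tcp_rot: [[-0.093, 0.996, -0.001], [0.996, 0.093, 0.0], [0.0, -0.001, -1.0]]
force: [0.4, -0.3, 0.4]
width: 0.085
```

Run:
```python
from h import *
shot("wrist","w3",(0,0,512,384),1.5)
o=get_obs();print(o["tcp_pos"],o["force"],o["time_s"]);print(goal([.597,.201,.202],-84.7))
```

```text
[0.59770817 0.20155638 0.2030135 ] [ 0.63902569 -1.21587534  0.34419459] 2.8833
(array([-0.05, -0.08,  0.1 ]), array([ 0.01, -0.02,  0.01]))
```

View pics/w3.png

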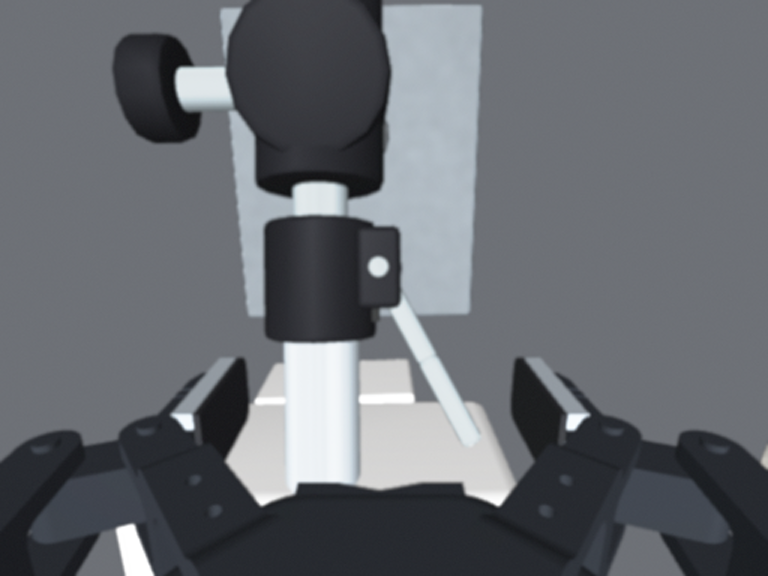

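Request:
step_arm(plan=[[-0.3, 0, -0.08, 0, 0, 0, 1], [-0.6, 0, -0.16, 0, 0, 0, 1], [-0.9, 0, -0.24, 0, 0, 0, 1], [-1.2, 0, -0.32, 0, 0, 0, 1], [-1.6, 0, -0.43, 0, 0, 0, 1], [-2.0, 0, -0.54, 0, 0, 0, 1], [-2.4, 0, -0.64, 0, 0, 0, 1], [-2.4, 0, -0.64, 0, 0, 0, 1]])

```text
time_s: 3.55
tcp_pos: [0.6002, 0.1767, 0.2098]
tcp_rot: [[-0.092, 0.996, 0.001], [0.996, 0.092, -0.0], [-0.0, 0.001, -1.0]]
force: [-0.1, 0.9, 0.5]
width: 0.0857
```

Run:
```python
from h import *
shot("wrist","w4",(0,0,512,384),1.5)
o=get_obs();print(o["tcp_pos"],o["force"],o["time_s"])
```

```text
[0.59997253 0.17700818 0.20957492] [0.59181682 0.85444344 1.60348494] 3.6
```

View pics/w4.png

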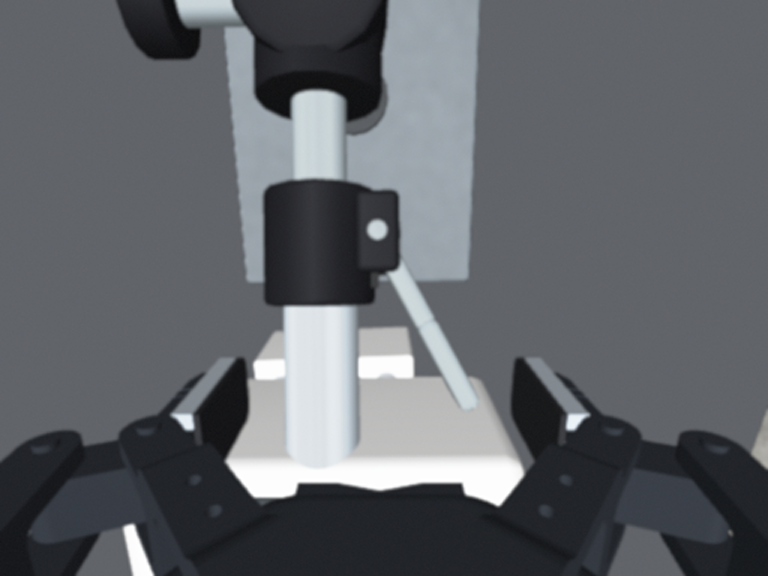

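Request:
step_arm(plan=[[-0.6, 0, -0.16, 0, 0, 0, 1], [-1.3, 0, -0.35, 0, 0, 0, 1], [-2.1, 0, -0.56, 0, 0, 0, 1], [-2.9, 0, -0.78, 0, 0, 0, 1], [-3.7, 0, -0.99, 0, 0, 0, 1], [-4.5, 0, -1.2, 0, 0, 0, 1], [-5.2, 0, -1.39, 0, 0, 0, 1], [-5.8, 0, -1.55, 0, 0, 0, 1], [-6.2, 0, -1.66, 0, 0, 0, 1], [-6.4, 0, -1.71, 0, 0, 0, 1]])

```text
time_s: 4.43
tcp_pos: [0.6059, 0.1124, 0.2268]
tcp_rot: [[-0.091, 0.996, 0.0], [0.996, 0.091, -0.0], [-0.0, 0.0, -1.0]]
force: [0.7, 2.4, 0.0]
width: 0.0851
```

Request:
step_arm(plan=[[0, 0, 0, 0, 0, 0, 1]])

```text
time_s: 4.52
tcp_pos: [0.6059, 0.112, 0.2269]
tcp_rot: [[-0.091, 0.996, -0.0], [0.996, 0.091, -0.0], [-0.0, -0.0, -1.0]]
force: [1.7, 2.2, 0.0]
width: 0.0854
```

Run:
```python
from h import *
shot("wrist","w5",(0,0,512,384),1.5)
o=get_obs();print(o["tcp_pos"],o["force"],o["time_s"])
```

```text
[0.60586563 0.112122   0.22685474] [-0.37421885  0.39231481  0.78699938] 4.5667
```

View pics/w5.png

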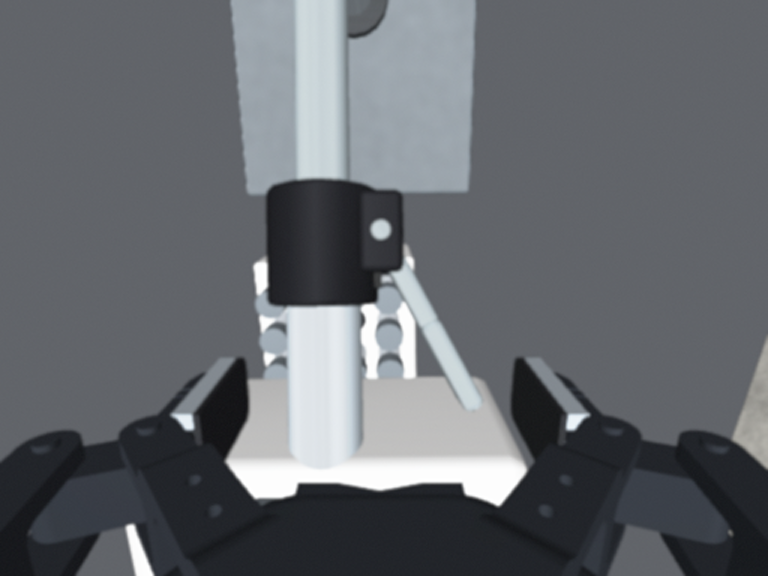

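Request:
step_arm(plan=[[-0.4, 0, -0.11, 0, 0, 0, 1], [-0.8, 0, -0.21, 0, 0, 0, 1], [-1.1, 0, -0.29, 0, 0, 0, 1], [-1.3, 0, -0.35, 0, 0, 0, 1], [-1.4, 0, -0.38, 0, 0, 0, 1], [-1.4, 0, -0.38, 0, 0, 0, 1]])

```text
time_s: 5.07
tcp_pos: [0.6071, 0.0978, 0.2307]
tcp_rot: [[-0.091, 0.996, -0.0], [0.996, 0.091, -0.001], [-0.001, -0.0, -1.0]]
force: [1.6, 1.7, -0.8]
width: 0.0855
```

Run:
```python
from h import *
shot("wrist","w6",(130,60,330,200),4)
o=get_obs();print(o["tcp_pos"],o["force"],o["time_s"])
```

```text
[0.60704357 0.09790533 0.23061906] [ 1.23067824  1.3284885  -0.62518428] 5.1167
```

View pics/w6.png

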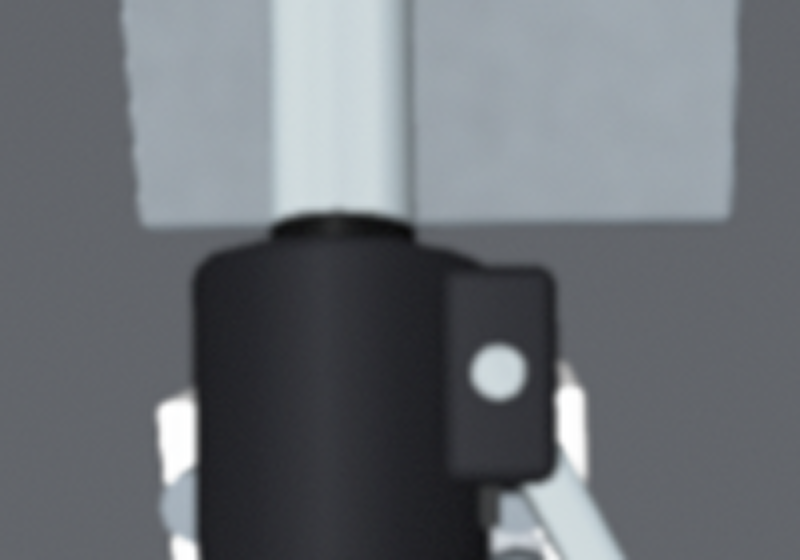

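```bash
cat > m3.py <<'E'
from h import *
z=np.load("pics/w6.npz");w=(z["K"],float(z["k1"]),z["V"])
C=lambda uv:((np.array(uv)+.5)*4-.5)-np.array([130,60])*4
yaw=-84.75
X,Y,Z,B=frame(yaw);N=np.cross(Y,-B);N=N if N[2]>0 else -N
# points in crop coordinates
U=lambda u,v:((u+.5)/4-.5+130,(v+.5)/4-.5+60)
r0=np.array([.5738,.2596,.198])
# lateral fit: axis point p = r0 + a*Y + h*N ; mouth at s along B
th=np.linspace(0,2*np.pi,361)
def circ(r,s,a,h):
    c=r0+a*Y+h*N+s*B
    P=c+r*(np.cos(th)[:,None]*Y+np.sin(th)[:,None]*N); 
    V=w[2];cam=-V[:3,:3].T@V[:3,3]
    return (proj(P,*w)+.5)*4-.5-np.array([130,60])*4
if __name__=="__main__":
    V=w[2];cam=-V[:3,:3].T@V[:3,3]
    o=get_obs();print("cam rel root X,Y,Z",(cam-r0)@X,(cam-r0)@Y,(cam-r0)@Z)
    for s in(.095,.1,.105,.11):
        q=circ(.0165,s,0,0);g=circ(.008,s,0,0)
        print(s,"collar rim x",q[:,0].min().round(),q[:,0].max().round(),"y top-of-circle",q[90].round(),"sides",q[0].round(),q[180].round(),"bottom",q[270].round(),"| rod top",g[90].round(),"sides",g[0].round(),g[180].round())
E
python3 m3.py
```

```text
cam rel root X,Y,Z 0.09873907195291447 0.018228975445400655 0.16046474774410874
0.095 collar rim x 176.0 480.0 y top-of-circle [306.  99.] sides [480. 155.] [181. 155.] bottom [349. 197.] | rod top [319. 130.] sides [403. 155.] [258. 155.]
0.1 collar rim x 176.0 479.0 y top-of-circle [306. 151.] sides [479. 200.] [181. 200.] bottom [349. 238.] | rod top [319. 178.] sides [403. 200.] [258. 200.]
0.105 collar rim x 176.0 479.0 y top-of-circle [306. 203.] sides [479. 245.] [181. 245.] bottom [349. 278.] | rod top [319. 226.] sides [403. 245.] [258. 245.]
0.11 collar rim x 176.0 479.0 y top-of-circle [306. 255.] sides [479. 290.] [181. 290.] bottom [349. 318.] | rod top [319. 274.] sides [403. 290.] [258. 290.]
```

Run:
```python
import cv2,numpy as np
a=cv2.imread("pics/w3.png")[240:440 and 390,195:495]
a=cv2.imread("pics/w3.png")
c=cv2.resize(a[170:290,240:420],None,fx=4,fy=4,interpolation=cv2.INTER_CUBIC);cv2.imwrite("pics/w3c.png",c)
# brightness profiles along column near axis
g=a[:,:,1].astype(int);print("w3 x=320 y190..235",g[195:232,318:322].mean(1).round().astype(int))
b=cv2.imread("pics/w6.png")[:,:,1].astype(int);print("w6 x=335..345 y195..270",b[195:280:2,333:345].mean(1).round().astype(int))
print("w6 rows x=275..285",b[205:290:2,276:282].mean(1).round().astype(int))
```

```text
w3 x=320 y190..235 [228 228 228 228 228 228 228 229 229 228 228 228 229 228 228 229 229 220
 203 167 122  85  60  53  56  58  59  59  59  58  59  58  58  59  59  59
  59]
w6 x=335..345 y195..270 [214 213 213 211 205 196 177 156 124  96  67  51  40  41  40  41  41  40
  39  39  39  40  41  43  47  49  52  52  52  53  53  53  53  54  54  53
  53  53  53  53  53  52  53]
w6 rows x=275..285 [204 204 203 199 192 178 161 133 107  75  54  32  24  18  20  22  27  31
  34  36  37  40  42  44  44  45  45  45  46  46  46  46  46  46  46  47
  47  47  46  46  46  46  45]
```

View pics/w3c.png

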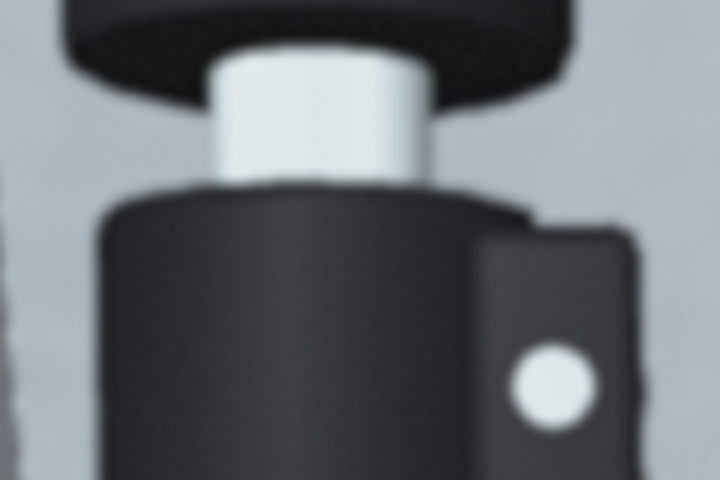

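```bash
cat > m4.py <<'E'
from h import *
from scipy.optimize import brentq
yaw=-84.75;X,Y,Z,B=frame(yaw);N=np.cross(B,Y);N=N*np.sign(N[2])
r0=np.array([.5738,.2596,.198])
def S(f,v,hgt,a=0.0015,z=0):
    c=np.load(f"pics/{f}.npz");c=(c["K"],float(c["k1"]),c["V"])
    return brentq(lambda s:proj(r0+z*Z+a*Y+s*B+hgt*N,*c)[0,1]-v,-.03,.2)
def full(v,y0,k):return (v+.5)/k-.5+y0
if __name__=="__main__":
  for z in(0,.003):
    m3=S("w3",full(214.6,0,1.5),.0165,z=z);m6=S("w6",full(243,60,4),.0165,z=z);b=S("w6",full(211,60,4),.008,z=z)
    p3=S("w3",full(266.7,0,1.5),.012,.018,z=z);p6=S("w6",full(372,60,4),.012,.018,z=z)
    print("mouth w3 %.4f w6 %.4f diff %.4f; ring near edge %.4f -> ring %.4f, gap %.4f; screw diff %.4f"%(m3,m6,m6-m3,b,b+.006,b+.006-m6,p6-p3))
E
python3 m4.py
```

```text
mouth w3 0.0097 w6 0.1089 diff 0.0992; ring near edge 0.1034 -> ring 0.1094, gap 0.0006; screw diff 0.0979
mouth w3 0.0094 w6 0.1088 diff 0.0994; ring near edge 0.1035 -> ring 0.1095, gap 0.0006; screw diff 0.0981
```

Run:
```python
from m4 import *
o=get_obs();ax=r0+.0015*Y
t=o["tcp_pos"]-ax;print("tcp rel axis: X %.4f Y %.4f"%(t@X,t@Y),"along dir below axis z",t[2]-t@X*np.tan(np.radians(15)))
print("tooly yaw",np.degrees(np.arctan2(*o["tcp_rot"][[1,0],1]))-90)
```

```text
tcp rel axis: X 0.1641 Y 0.0168 along dir below axis z -0.011340200190957134
tooly yaw -84.79274967069104
```

Request:
step_arm(plan=[[-0.05, 0, -0.01, 0, 0, 0, 1], [-0.1, -0.2, -0.03, 0, 0, 0, 1], [-0.1, -0.5, -0.03, 0, 0, 0, 1], [-0.1, -0.8, -0.03, 0, 0, 0, 1], [-0.1, -1.1, -0.03, 0, 0, 0, 1], [-0.1, -1.2, -0.03, 0, 0, 0, 1], [-0.1, -1.2, -0.03, 0, 0, 0, 1]])

```text
time_s: 5.7
tcp_pos: [0.6057, 0.095, 0.2312]
tcp_rot: [[-0.09, 0.996, 0.025], [0.996, 0.09, -0.001], [-0.003, 0.025, -1.0]]
force: [49.2, 1.8, -19.9]
width: 0.0855
```

```bash
cat > look.py <<'E'
import sys
from m4 import *
n=sys.argv[1];c=shot("wrist",n);o=get_obs();f=cv2.cvtColor(c["frame"],cv2.COLOR_RGB2BGR)
cv2.imwrite(f"pics/{n}z.png",cv2.resize(f[60:200,130:330],None,fx=4,fy=4,interpolation=cv2.INTER_CUBIC))
cv2.imwrite(f"pics/{n}w.png",cv2.resize(f,None,fx=1.3,fy=1.3,interpolation=cv2.INTER_CUBIC))
t=o["tcp_pos"]-r0-.0015*Y
print("tcp rel axis: X %.4f Y %.4f z %.4f"%(t@X,t@Y,t[2]-t@X*np.tan(np.radians(15))),o["force"].round(1),o["wrist_torque"].round(2),o["width"],o["time_s"])
E
python3 look.py w7
```

```text
tcp rel axis: X 0.1668 Y 0.0153 z -0.0115 [ 48.6   3.  -19.6] [ 0.35 -6.06  0.35] 0.08580335783712924 5.75
```

View pics/w7z.png

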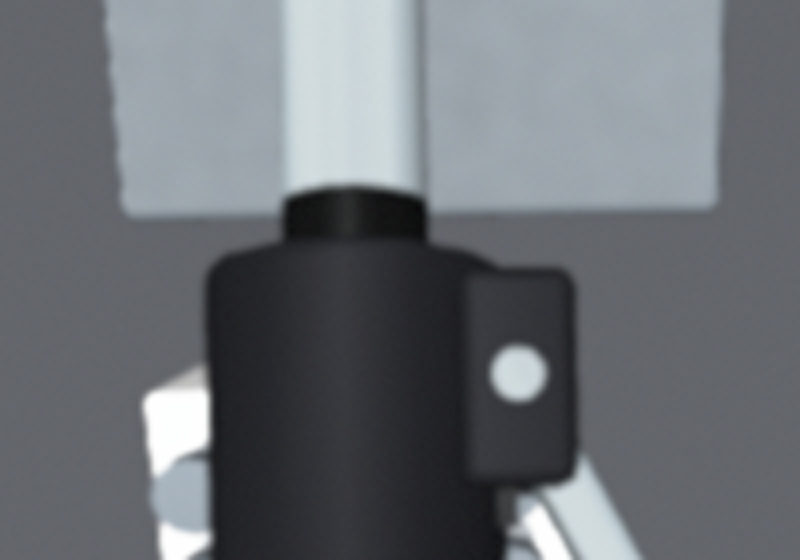

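View pics/w7w.png

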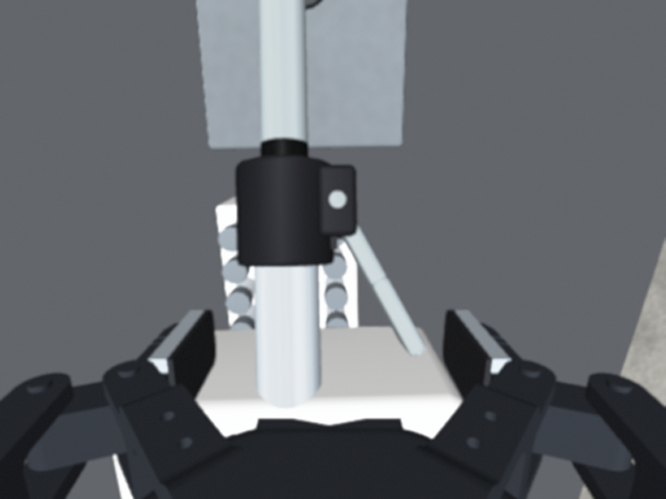

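Request:
step_arm(plan=[[0, 0.3, 0, 0.7, 0, 0, 1], [0, 0.7, 0, 1.4, 0, 0, 1], [0.1, 0.7, 0.03, 1.4, 0, 0, 1], [0.3, 0.7, 0.08, 1.4, 0, -2, 1], [0.5, 0.7, 0.13, 1.4, 0, -4, 1], [0.5, 0.7, 0.13, 1.4, 0, -4, 1]])

```text
time_s: 6.25
tcp_pos: [0.6114, 0.1012, 0.23]
tcp_rot: [[-0.161, 0.987, -0.001], [0.987, 0.161, -0.004], [-0.003, -0.002, -1.0]]
force: [-0.2, 1.6, -0.6]
width: 0.0855
```

```bash
python3 look.py w8
```

```text
tcp rel axis: X 0.1614 Y 0.0214 z -0.0113 [-0.4  2.1 -0.4] [ 0.28  0.1  -0.1 ] 0.08531520622064297 6.3
```

View pics/w8w.png

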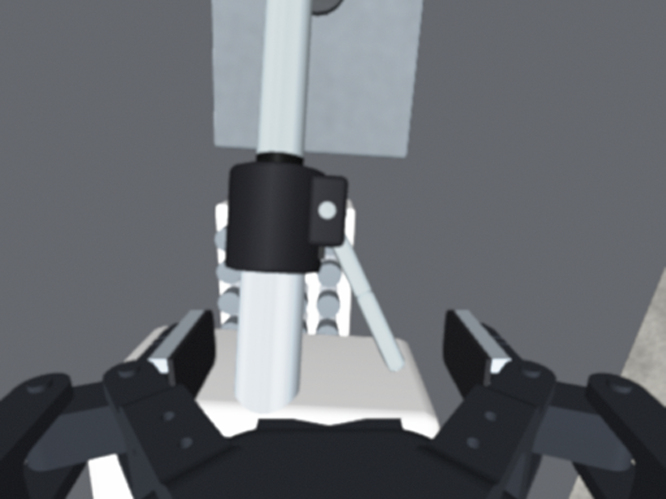

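Request:
step_arm(plan=[[0.03, -0.3, 0, 0, 0, 0, 1], [0.05, -0.7, 0, 0, 0, 0, 1], [0.08, -1.1, 0, 0, 0, 0, 1]])

```text
time_s: 6.55
tcp_pos: [0.5999, 0.1001, 0.2301]
tcp_rot: [[-0.159, 0.987, -0.001], [0.987, 0.159, -0.003], [-0.003, -0.002, -1.0]]
force: [0.7, 2.4, 0.2]
width: 0.0855
```

```bash
python3 look.py w9
```

```text
tcp rel axis: X 0.1612 Y 0.0093 z -0.0110 [-0.4  1.5 -0.6] [ 0.31  0.04 -0.07] 0.08517023199363563 6.6
```

View pics/w9w.png

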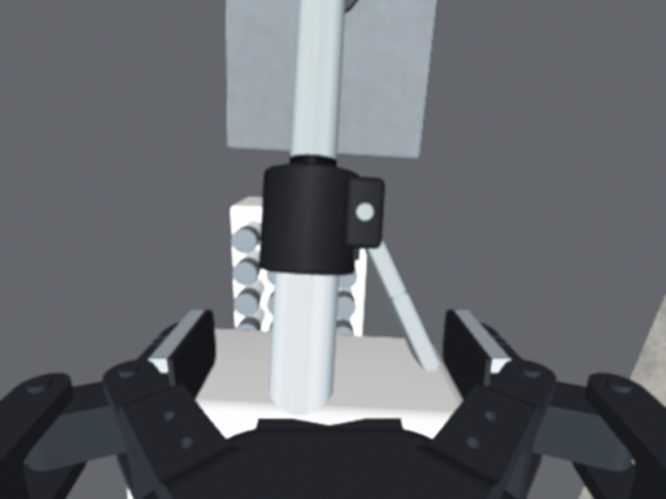

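Request:
step_arm(plan=[[-0.1, -0.2, -0.03, 0, 0, 1.3, 1], [-0.2, -0.4, -0.06, 0, 0, 2.7, 1], [-0.35, -0.5, -0.1, 0, 0, 4, 1], [-0.35, -0.5, -0.1, 0, 0, 4, 1], [-0.35, -0.5, -0.1, 0, 0, 4, 1]])

```text
time_s: 7.02
tcp_pos: [0.5948, 0.0956, 0.2314]
tcp_rot: [[-0.09, 0.996, -0.002], [0.996, 0.09, -0.004], [-0.004, -0.002, -1.0]]
force: [-0.6, 0.9, 1.7]
width: 0.0855
```

```bash
python3 look.py w10
```

```text
tcp rel axis: X 0.1652 Y 0.0044 z -0.0110 [-0.5  1.4  0.5] [ 0.22 -0.01  0.09] 0.08549738237778721 7.0667
```

View pics/w10w.png

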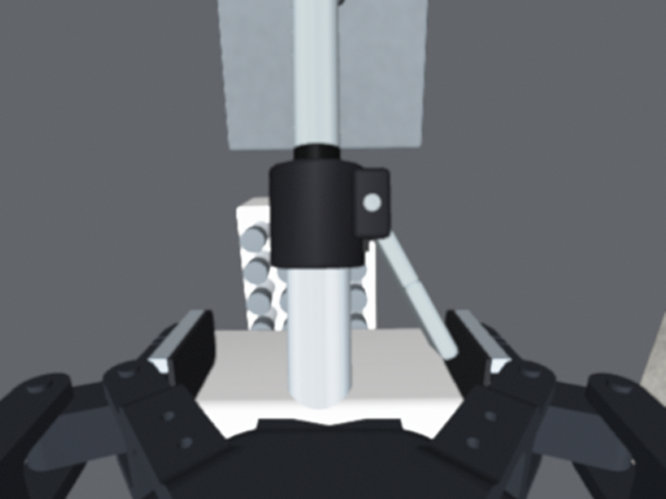

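View pics/w10z.png

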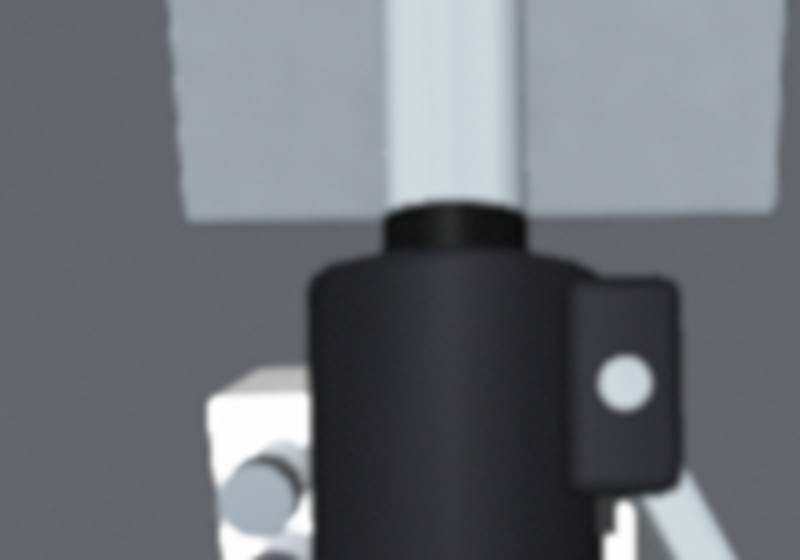

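```bash
cat > gap.py <<'E'
import sys
from m4 import *
n,x,ys=sys.argv[1],int(sys.argv[2]),float(sys.argv[3])
g=cv2.imread(f"pics/{n}z.png")[:,:,1].astype(int)[:,x-5:x+6].mean(1)
b=[i for i in range(150,300) if g[i]>128>=g[i+1]][0]
i0=b+12;mn=g[b+10:b+30].min();lo=g[b+14:b+22].mean();hi=g[b+60:b+80].mean()
m=[i for i in range(b+18,b+75) if g[i]>=(lo+hi)/2][0]
print("band",b,"mouth",m,lo,hi)
m6=S(n,full(m,60,4),.0165);bb=S(n,full(b,60,4),.008);p6=S(n,full(ys,60,4),.012,.018);p3=S("w3",full(266.7,0,1.5),.012,.018);m3=S("w3",full(214.6,0,1.5),.0165)
print("gap to ring (+ = more out) %.4f; d by mouth %.4f, by screw %.4f ; ring %.4f"%(bb+.006-m6,m6-m3,p6-p3,bb+.006))
E
python3 gap.py w6 340 372; python3 gap.py w10 455 383
```

```text
band 200 mouth 255 41.38636363636364 57.4409090909091
gap to ring (+ = more out) -0.0017; d by mouth 0.1014, by screw 0.1001 ; ring 0.1094[ WARN:0@0.797] global loadsave.cpp:275 findDecoder imread_('pics/w6z.png'): can't open/read file: check file path/integrity
Traceback (most recent call last):
  File "gap.py", line 4, in <module>
    g=cv2.imread(f"pics/{n}z.png")[:,:,1].astype(int)[:,x-5:x+6].mean(1)
      ~~~~~~~~~~~~~~~~~~~~~~~~~~~~^^^^^^^
TypeError: 'NoneType' object is not subscriptable
```

Request:
step_arm(plan=[[0.05, 0, 0.02, 0, 0, 0, 1], [0.1, 0, 0.03, 0, 0, 0, 0.95], [0.1, 0, 0.03, 0, 0, 0, 0.9], [0.1, 0, 0.03, 0, 0, 0, 0.85], [0.1, 0, 0.03, 0, 0, 0, 0.85]], newtons=50)

```text
time_s: 7.48
tcp_pos: [0.5964, 0.097, 0.232]
tcp_rot: [[-0.09, 0.996, 0.003], [0.996, 0.09, -0.003], [-0.003, 0.003, -1.0]]
force: [4.9, 3.0, 3.3]
width: 0.0725
```

```bash
python3 look.py w11
```

```text
tcp rel axis: X 0.1640 Y 0.0061 z -0.0099 [5.4 2.6 2.8] [ 0.43 -0.89  0.14] 0.07257647945294826 7.5333
```

View pics/w11w.png

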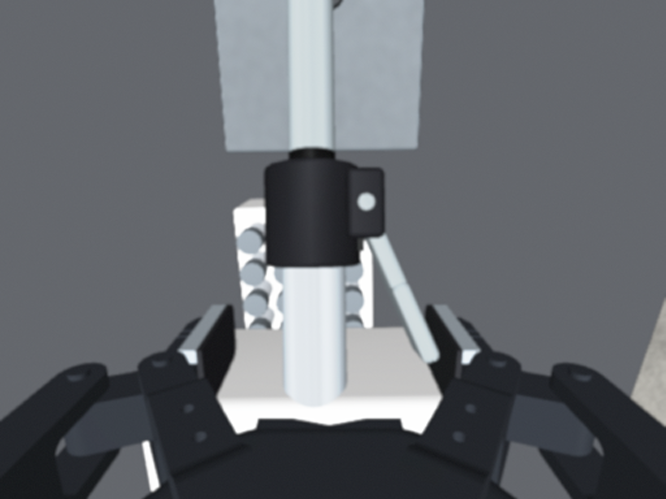

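View pics/w11z.png

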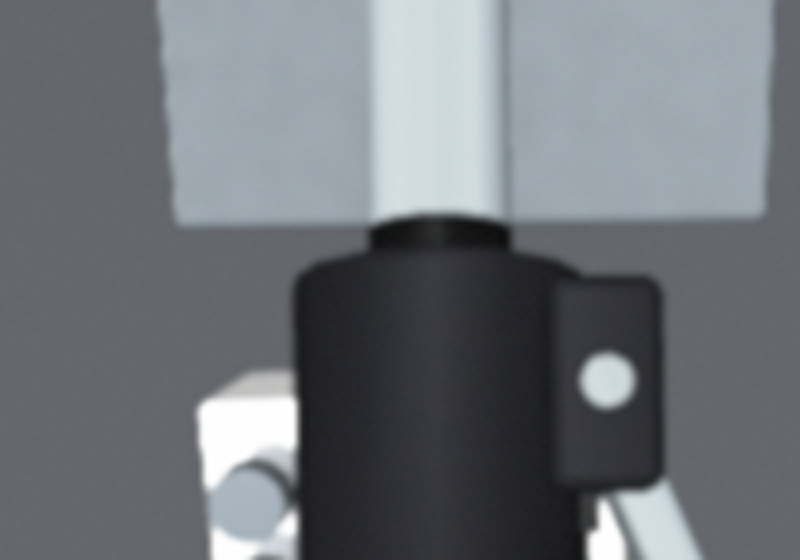

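```bash
python3 gap.py w10 455 383 ; python3 gap.py w11 440 380
```

```text
band 200 mouth 255 41.38636363636364 57.4409090909091
gap to ring (+ = more out) -0.0017; d by mouth 0.1014, by screw 0.1001 ; ring 0.1094
band 213 mouth 253 41.96590909090909 58.52272727272729
gap to ring (+ = more out) -0.0002; d by mouth 0.0999, by screw 0.0986 ; ring 0.1094
```

Request:
step_arm(plan=[[-0.03, -0.1, 0, 0.2, 0, 0, 0.8], [-0.03, -0.15, 0, 0.2, 0, 0, 0.72], [-0.03, -0.15, 0, 0.2, 0, 0, 0.64], [-0.03, -0.15, 0, 0.2, 0, 0, 0.56], [-0.03, -0.15, 0, 0.2, 0, 0, 0.48], [-0.03, -0.15, 0, 0.2, 0, 0, 0.4], [-0.03, -0.15, 0, 0.2, 0, 0, 0.3], [-0.03, -0.15, 0, 0.2, 0, 0, 0.2], [-0.03, -0.15, 0, 0.2, 0, 0, 0.1]], newtons=50)

```text
time_s: 8.28
tcp_pos: [0.5951, 0.0967, 0.2334]
tcp_rot: [[-0.089, 0.996, 0.001], [0.996, 0.089, -0.003], [-0.003, 0.001, -1.0]]
force: [-0.1, 2.1, 9.8]
width: 0.0276
```

```bash
python3 look.py w12
```

```text
tcp rel axis: X 0.1642 Y 0.0047 z -0.0086 [ 0.7  2.5 10. ] [ 0.21 -0.19 -0.35] 0.027948733583888018 8.3333
```

View pics/w12w.png

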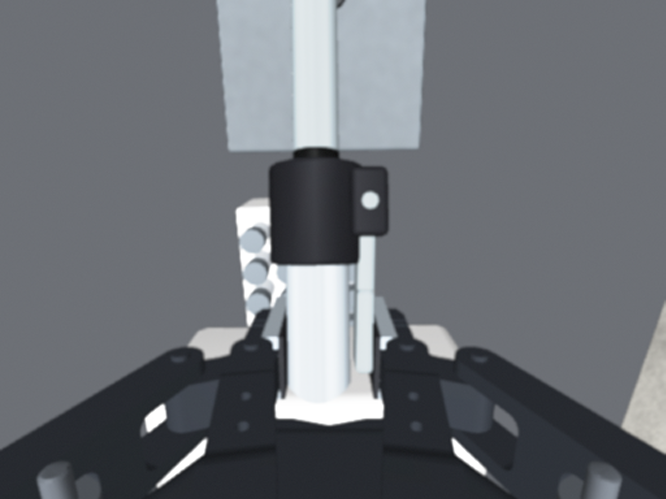

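View pics/w12z.png

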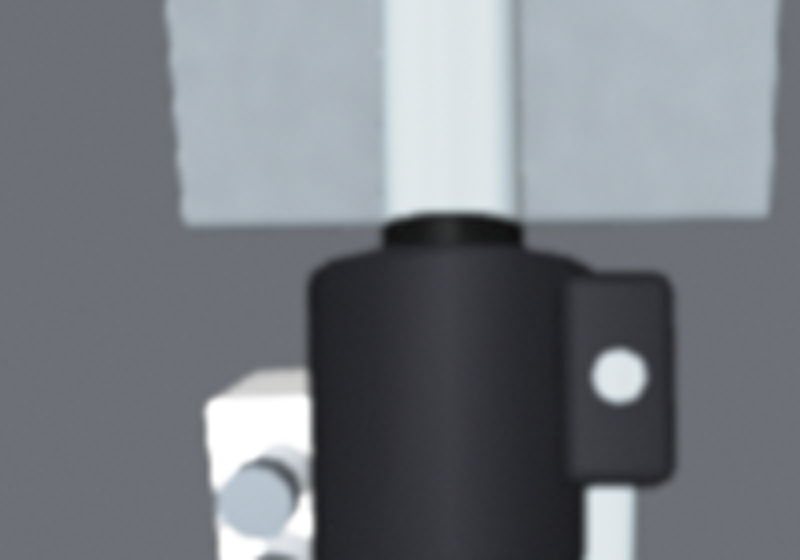

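Request:
step_arm(plan=[[0, 0, 0, 0, 0, 0, 0.1], [0, 0, 0, 0, 0, 0, 0.1], [0, 0, 0, 0, 0, 0, 0.1], [0, 0, 0, 0, 0, 0, 0.1]], newtons=60)

```text
time_s: 8.67
tcp_pos: [0.5949, 0.0966, 0.2336]
tcp_rot: [[-0.089, 0.996, 0.001], [0.996, 0.089, -0.003], [-0.003, 0.001, -1.0]]
force: [0.1, 2.6, 5.6]
width: 0.0271
```

```bash
python3 look.py w13;python3 gap.py w12 452 376; python3 gap.py w13 452 376
python3 - <<'E'
from h import *
f=cv2.imread("pics/w13.png");cv2.imwrite("pics/w13c.png",cv2.resize(f[190:320,190:330],None,fx=4.5,fy=4.5,interpolation=cv2.INTER_CUBIC))
shot("top","t2",(120,100,320,250),4);shot("scene","s2",(130,100,330,250),4)
E
```

```text
tcp rel axis: X 0.1642 Y 0.0046 z -0.0085 [0.  1.9 5.8] [ 0.25 -0.3  -0.43] 0.02723992333461896 8.7167
band 212 mouth 251 47.53409090909091 64.21363636363637
gap to ring (+ = more out) -0.0002; d by mouth 0.1000, by screw 0.0986 ; ring 0.1095
band 212 mouth 251 48.0 65.03636363636363
gap to ring (+ = more out) -0.0002; d by mouth 0.1000, by screw 0.0986 ; ring 0.1095
```

View pics/w13c.png

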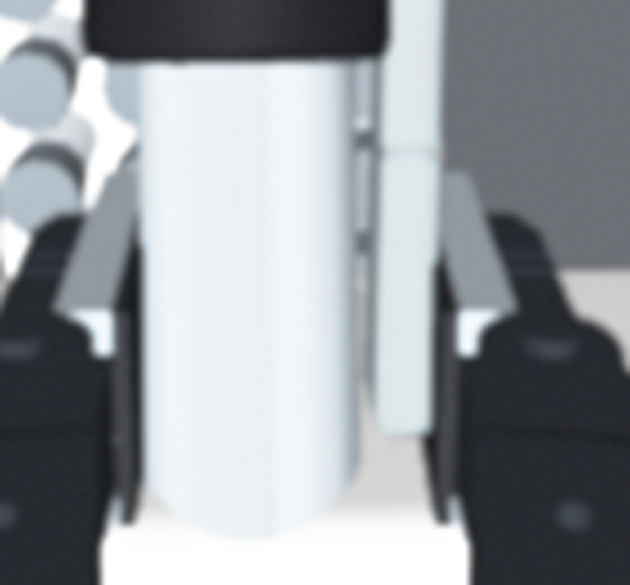

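View pics/s2.png

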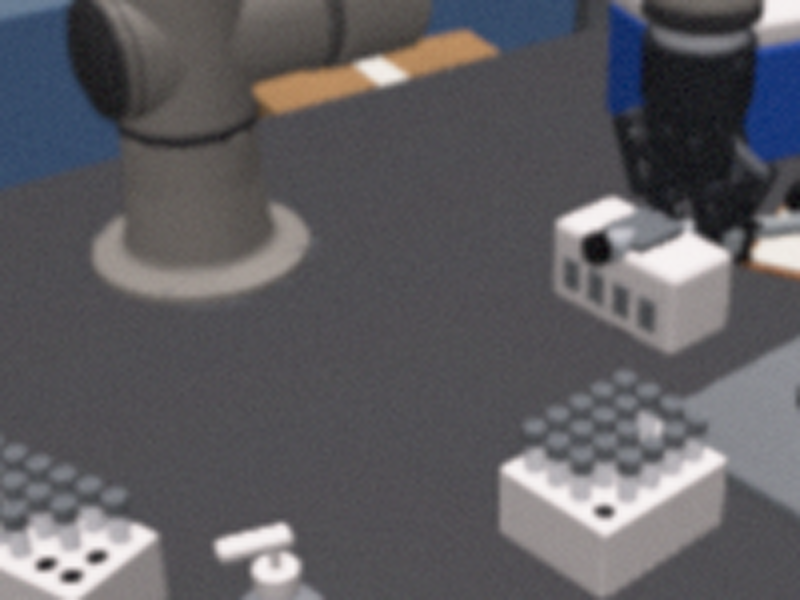

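View pics/t2.png

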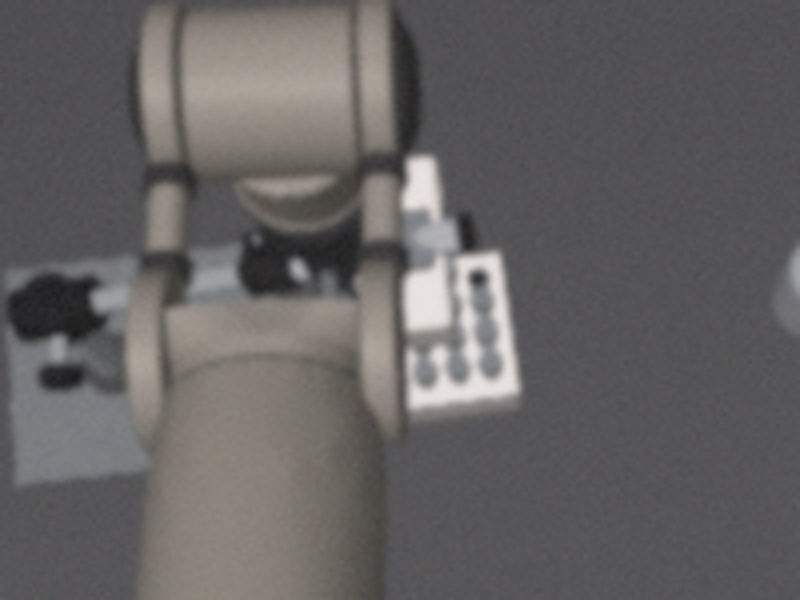

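Request:
step_arm(plan=[[0, 0, 0, 0, 0, 0, 0.1], [0, 0, 0, 0, 0, 0, 0.1], [0, 0, 0, 0, 0, 0, 0.1], [0, 0, 0, 0, 0, 0, 0.1], [0, 0, 0, 0, 0, 0, 0.1], [0, 0, 0, 0, 0, 0, 0.1]], newtons=80)

```text
time_s: 9.32
tcp_pos: [0.5946, 0.0966, 0.2336]
tcp_rot: [[-0.089, 0.996, 0.0], [0.996, 0.089, -0.003], [-0.003, -0.0, -1.0]]
force: [-0.4, 1.6, 5.1]
width: 0.0263
```

```bash
python3 look.py w14; python3 gap.py w14 452 376
python3 - <<'E'
from h import *
a=cv2.imread("pics/w13.png").astype(int);b=cv2.imread("pics/w14.png").astype(int)
for y in(205,225,245,265,280): print(y,[int(v) for v in a[y,265:295,1]],[int(v) for v in b[y,265:295,1]],sep="\n")
s=cv2.cvtColor(read_camera("scene")["frame"],cv2.COLOR_RGB2BGR).astype(int);s0=cv2.imread("pics/scene0.png").astype(int)
d=abs(s-s0).max(2)
print("rack_a",d[205:245,255:312].max(),"rack_b",d[205:262,105:172].max(),"sanit",d[230:290,183:216].max())
E
```

```text
tcp rel axis: X 0.1642 Y 0.0043 z -0.0083 [-0.5  2.3  4.5] [ 0.23 -0.23 -0.54] 0.026336884809028457 9.3667
band 212 mouth 251 48.84090909090909 65.06363636363639
gap to ring (+ = more out) -0.0002; d by mouth 0.1000, by screw 0.0987 ; ring 0.1095
205
[192, 177, 163, 161, 173, 186, 184, 167, 148, 162, 199, 224, 231, 232, 232, 232, 232, 231, 231, 229, 226, 217, 189, 148, 119, 112, 112, 112, 113, 112]
[202, 189, 174, 165, 174, 187, 187, 170, 151, 160, 196, 224, 231, 233, 232, 232, 232, 231, 231, 229, 226, 219, 190, 149, 120, 113, 112, 112, 112, 112]
225
[204, 189, 173, 164, 175, 184, 178, 154, 142, 162, 199, 222, 227, 228, 229, 230, 230, 230, 228, 224, 217, 202, 176, 142, 119, 113, 112, 112, 112, 112]
[213, 199, 183, 169, 169, 176, 168, 148, 143, 169, 207, 224, 228, 229, 229, 229, 229, 229, 227, 223, 218, 217, 216, 187, 138, 114, 111, 112, 112, 112]
245
[208, 193, 177, 156, 135, 123, 121, 130, 157, 197, 223, 230, 231, 232, 232, 232, 232, 231, 230, 227, 222, 196, 150, 125, 137, 151, 153, 154, 153, 153]
[216, 203, 187, 168, 145, 127, 124, 137, 173, 213, 229, 231, 231, 232, 232, 232, 232, 232, 230, 227, 216, 181, 148, 145, 151, 153, 154, 154, 152, 154]
265
[212, 197, 181, 169, 168, 167, 153, 147, 177, 216, 229, 231, 231, 232, 232, 232, 232, 232, 230, 218, 170, 102, 54, 60, 70, 93, 156, 228, 247, 245]
[220, 208, 193, 175, 154, 137, 137, 166, 204, 226, 231, 231, 232, 232, 232, 232, 233, 231, 222, 171, 104, 60, 61, 73, 107, 174, 232, 246, 239, 188]
280
[215, 200, 184, 170, 173, 188, 193, 186, 199, 222, 229, 231, 232, 232, 232, 232, 231, 231, 228, 215, 167, 101, 62, 66, 71, 71, 60, 45, 35, 36]
[221, 210, 196, 179, 169, 171, 176, 193, 219, 229, 231, 231, 232, 232, 231, 232, 231, 229, 218, 168, 103, 67, 70, 73, 68, 54, 41, 37, 38, 41]
rack_a 9 rack_b 10 sanit 8
```

Request:
step_arm(plan=[[0, 0, 0, 0, 0, 0, 0.1], [0, 0, 0, 0, 0, 0, 0.1], [0, 0, 0, 0, 0, 0, 0.1], [0, 0, 0, 0, 0, 0, 0.1], [0, 0, 0, 0, 0, 0, 0.1], [0, 0, 0, 0, 0, 0, 0.1]], newtons=45)

```text
time_s: 9.92
tcp_pos: [0.5946, 0.0966, 0.2336]
tcp_rot: [[-0.089, 0.996, 0.0], [0.996, 0.089, -0.003], [-0.003, -0.0, -1.0]]
force: [-0.2, 2.4, 4.0]
width: 0.0265
```

```bash
python3 look.py w15; python3 gap.py w15 452 376
python3 - <<'E'
import cv2
f=cv2.imread("pics/w15.png");cv2.imwrite("pics/w15c.png",cv2.resize(f[150:320,180:340],None,fx=3.5,fy=3.5,interpolation=cv2.INTER_CUBIC))
E
```

```text
tcp rel axis: X 0.1642 Y 0.0043 z -0.0084 [0.2 1.7 5.1] [ 0.24 -0.39 -0.57] 0.026608428501790068 9.9667
band 212 mouth 251 48.57954545454545 65.22727272727273
gap to ring (+ = more out) -0.0002; d by mouth 0.1000, by screw 0.0987 ; ring 0.1095
```

View pics/w15c.png

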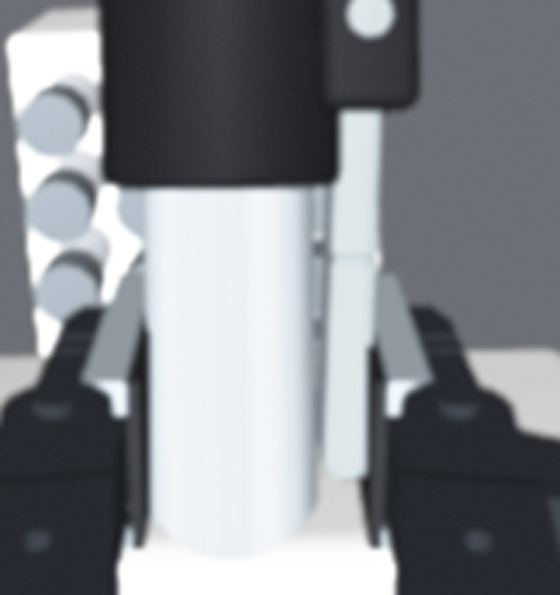

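Run:
```python
from station import *
print(job_done());o=get_obs();print(o["force"],o["width"],o["time_s"])
```

```text
the job is handed in; nothing more can be done
None
the job is handed in; nothing more can be done
```

I drew the leg out to the ring, squeezed the cam lever shut with the leg there, and handed the job in still pinching the tube and the closed lever. It took about 10 s of robot time.

**Leg position:** In the last wrist picture the mouth was within about 0.2 mm of the ring's outer edge, with the whole band just showing. Tracking the mouth gave a draw of 100.0 mm. A rougher check on the pivot screw disagreed slightly, at 98.7 mm. The reading did not change while the lever closed or when I varied the grip.

**Lever:** It lies along the tube and, if anything, leans slightly past parallel. The gripper read 26.6 mm across tube and lever, where the task text gives 31 mm. I put this down to pad and stop compliance but did not confirm it. The final grip was 45 N, after a brief 80 N squeeze to make sure the lever was fully home.

**Bystanders:** Before-and-after scene pictures showed no change in either rack or the sanitizer bottle.

**What went wrong:**
- **Side contact:** With the lever still open, my first sideways shift caught a finger on the side of the head. The wrist force reached about 53 N.
- **Overshoot:** Around then the leg was about 2 mm past the ring. I backed off, turned the tool slightly, shifted again cleanly and set the leg back to the ring before closing the lever.

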